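# Return the mixed-up lacquer samples to their tins

### The arm

A 6-joint arm with a two-finger parallel gripper is mounted at the origin on the work surface. World frame = base frame: x ahead of the robot, y to its left, z up, the work surface at z = 0. Lengths are in m, angles in rad, forces in N, time in s.
With the tool pointing down it reaches from about 0.35 to 1 m from the base axis. Payload 7.1 kg.
Tool frame: the origin (TCP) lies between the finger pads; the fingertips stand 22 mm ahead of it and the grasp point (between the pads) lies 3 mm ahead of it; x points along the fingers, y is the direction in which the jaws open and shut, and the axes are right-handed (so a half turn about x gives the same grasp; the last joint's range is limited). The gripper opens to 85 mm and grips with 20 to 120 N. Pads are 22 mm wide; open, the fingers measure 114 mm over their backs; the gripper's body (76 mm by 85 mm) begins 54 mm behind the grasp point. The pads swing forward as they close: fully open they stand 13 mm farther back than shut.
Start: joints at [-1.308, 0.423, 1.63, -0, 1.089, -0.019], TCP at [0.174, -0.6, 0.253] pointing down, gripper open.
Joint ranges: [-3, 3], [-0.9, 2.11], [0.09, 2.58], [-1.31, 4.45], [0.11, 2.69], [-2.54, 2.54]. Speed limits (rad/s): [2.39, 2.39, 3.01, 3.14, 3.14, 3.14].

### API

Orientations are given as a rotation vector (axis times angle).
In Python, from rig import manip gives the robot as it stands. The module is installed in compiled form; this text tells all that it offers. Calls block until the motion is done:
- manip.move_to(position, orientation): joint-space move of the TCP to a pose.
- manip.servo_line(position, orientation=None, rate=0.15): straight line of the TCP; orientation=None keeps the orientation; rate is the mean speed in m/s.
- manip.set_joints(angles): joint-space move.
- manip.command_gripper(opening, f_grip=None): finger opening in m; f_grip is the grip in N (None keeps the last); returns when the fingers have stopped.
- manip.hold(seconds).
- manip.solve_ik(position, orientation): joint angles nearest the present ones, or None.
- manip.camera(name): name is "side" or "top" or "wrist"; returns a dict with "image" (400x640x3 uint8, red, green, blue), "fx", "fy", "cx", "cy" (pixels), "k1" (the pictures are not rectified: a ray, as slopes to the right and down, at radius r is drawn at 1 + k1 r^2 times it, then the intrinsics apply), "cam_to_world" (4x4, takes a point from camera to world coordinates); the wrist camera has in their place "mount" (4x4, takes a point from camera to tool coordinates, whose origin is the TCP and whose axes are the tool frame's). Camera axes: x right, y down, z forward; pixel columns grow to the right and rows downward; lengths in m; the calibration is good to about 2 mm. A picture is of the moment at which its call begins: read the wrist's pose just before it. There is no depth.
A pose or a line that the arm cannot do raises manip.IKError and nothing moves.
- manip.sign_off(): hands the job in, once; it reports no verdict.
Readings, each from a call of its own:
- manip.get_time(): time.
- manip.get_joint_positions(): joint angles.
- manip.get_joint_vel(): joint speeds.
- manip.get_tau(): joint torques, N m.
- manip.get_position(): TCP position.
- manip.get_ee_rot(): TCP orientation.
- manip.get_contact_force(): force on the tool from outside, world axes, zero at the start.
- manip.get_torque(): the same for the moment, N m.
- manip.get_width(): finger opening in m.
Only numpy, scipy, OpenCV 4.12 (cv2) and the standard library are available. Lean on these libraries where they do the work, as an engineer would, in place of code of your own. Each camera call takes 0.05 s, during which the arm holds its last target. There are 200 camera calls.

### The job

The lacquered sample balls have been mixed up: put each ball back on the stand that carries the lacquer tin of its own colour, stem down in the post's hole, parking a ball on the empty spare stand when you need room (one ball may already be right; the spare stand ends up empty). They are thin glass: lower each one onto its post rather than dropping it in, and never put one down on the bench.

Things in the scene. Friction and masses are not known exactly. Their poses are not given: they have to be found in the camera images.
- ball_red: red lacquered ball of thin glass, 50 mm across, about 30 g, with a straight stem 8 mm thick (11 mm at the neck) that points down and ends 58 mm below the ball's centre. Origin at the ball's centre, z upright, away from the stem. It starts seated in the post of a stand, centre 83 mm above the bench; grip its widest part from above.
- stand_red: fixed stand of the red lacquer: wooden board 12 mm thick (x -35 to 135, y -35 to 35 mm) with an upright hollow post at its origin (36 mm outside, hole 24 mm, rim 62 mm above the bench) and at x = 95 mm a closed tin with red lid and band (65 mm across, top 69 mm up). Origin on the bench on the post's axis. A seated ball's centre is on this axis, 83 mm up.
- ball_blue: blue lacquered ball of thin glass, 50 mm across, about 30 g, with a straight stem 8 mm thick (11 mm at the neck) that points down and ends 58 mm below the ball's centre. Origin at the ball's centre, z upright, away from the stem. It starts seated in the post of a stand, centre 83 mm above the bench; grip its widest part from above.
- stand_blue: fixed stand of the blue lacquer: wooden board 12 mm thick (x -35 to 135, y -35 to 35 mm) with an upright hollow post at its origin (36 mm outside, hole 24 mm, rim 62 mm above the bench) and at x = 95 mm a closed tin with blue lid and band (65 mm across, top 69 mm up). Origin on the bench on the post's axis. A seated ball's centre is on this axis, 83 mm up.
- ball_green: green lacquered ball of thin glass, 50 mm across, about 30 g, with a straight stem 8 mm thick (11 mm at the neck) that points down and ends 58 mm below the ball's centre. Origin at the ball's centre, z upright, away from the stem. It starts seated in the post of a stand, centre 83 mm above the bench; grip its widest part from above.
- stand_green: fixed stand of the green lacquer: wooden board 12 mm thick (x -35 to 135, y -35 to 35 mm) with an upright hollow post at its origin (36 mm outside, hole 24 mm, rim 62 mm above the bench) and at x = 95 mm a closed tin with green lid and band (65 mm across, top 69 mm up). Origin on the bench on the post's axis. A seated ball's centre is on this axis, 83 mm up.
- ball_gold: gold-yellow lacquered ball of thin glass, 50 mm across, about 30 g, with a straight stem 8 mm thick (11 mm at the neck) that points down and ends 58 mm below the ball's centre. Origin at the ball's centre, z upright, away from the stem. It starts seated in the post of a stand, centre 83 mm above the bench; grip its widest part from above.
- stand_gold: fixed stand of the gold-yellow lacquer: wooden board 12 mm thick (x -35 to 135, y -35 to 35 mm) with an upright hollow post at its origin (36 mm outside, hole 24 mm, rim 62 mm above the bench) and at x = 95 mm a closed tin with gold-yellow lid and band (65 mm across, top 69 mm up). Origin on the bench on the post's axis. A seated ball's centre is on this axis, 83 mm up.
- stand_spare: fixed spare stand without a tin, empty at the start: the same board (12 mm thick, x -35 to 135, y -35 to 35 mm) and hollow post (36 mm outside, hole 24 mm, rim 62 mm above the bench). Origin on the bench on the post's axis. A seated ball's centre is on this axis, 83 mm up.
Mind the look-alikes: they are no part of the job. Of the things like the ball_green, leave any that is black; of the rest the smaller one is meant. Of the things that look like the ball_gold, the largest one is meant.

How it is judged:
By the outcome, as a careful person would: the job done as asked, in the order asked, and still so for the second after the job is handed in, with the robot touching nothing.
It also fails if it takes over 115 s, if anything falls off the work surface, if the arm or the gripper's body presses on something with over 40 N, if the wrist force passes 120 N, or if a joint passes its speed limit or range.

## Working session

There is one attempt and no reset: what is moved stays moved. The work goes in short steps, each a Python script; the robot and the scene stay as the last script left them, time stands still between calls to the robot, and variables do not carry over. Pictures are saved under pics/ and viewed, about 12 in all and at most 16, crops included, and the job is handed in when it is done.

```bash
mkdir -p pics; cat > h.py <<'E'
import numpy as np, cv2
from rig import manip
def save(n,im): cv2.imwrite(f'pics/{n}.png',cv2.cvtColor(im,cv2.COLOR_RGB2BGR))
E
python3 - <<'E'
from h import *
import pickle
for n in ['top','side']:
    c=manip.camera(n); save(n,c['image']); pickle.dump(c,open(n+'.pkl','wb'))
    print(n,[c[k] for k in('fx','fy','cx','cy','k1')]); print(np.round(c['cam_to_world'],3))
c=manip.camera('wrist');print(c['mount'],manip.get_ee_rot(),manip.get_time())
E
```

```text
top [410.4309562787821, 410.4309562787821, 325.6250750321691, 203.11168418509374, -0.011582450195086406]
[[ 0.062 -0.977  0.204  0.262]
 [-0.998 -0.06   0.013 -0.006]
 [-0.    -0.204 -0.979  1.048]
 [ 0.     0.     0.     1.   ]]
side [374.73620662900635, 374.73620662900635, 320.32039735130377, 202.32576896292832, -0.091168439607904]
[[-0.936 -0.261  0.236  0.248]
 [-0.352  0.698 -0.624  0.555]
 [-0.002 -0.667 -0.745  0.722]
 [ 0.     0.     0.     1.   ]]
[[-7.64794757e-04 -2.68507510e-01  9.63277287e-01 -1.19913419e-01]
 [ 9.99999677e-01  3.39470829e-05  8.03413063e-04 -1.25269140e-03]
 [-2.48422895e-04  9.63277590e-01  2.68507397e-01 -6.79562008e-02]
 [ 0.00000000e+00  0.00000000e+00  0.00000000e+00  1.00000000e+00]] [ 2.07074419  0.29495931 -2.07103944] 0.15
```

View pics/top.png

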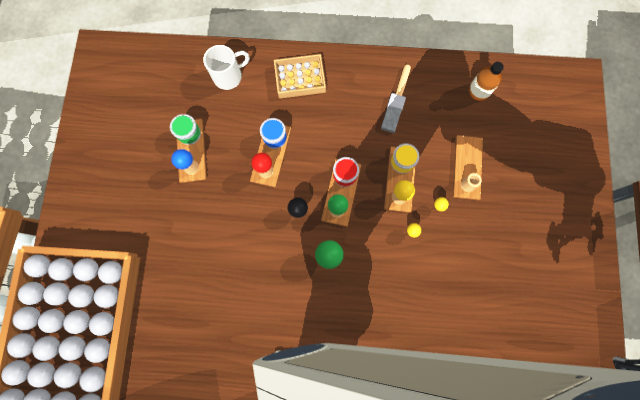

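View pics/side.png

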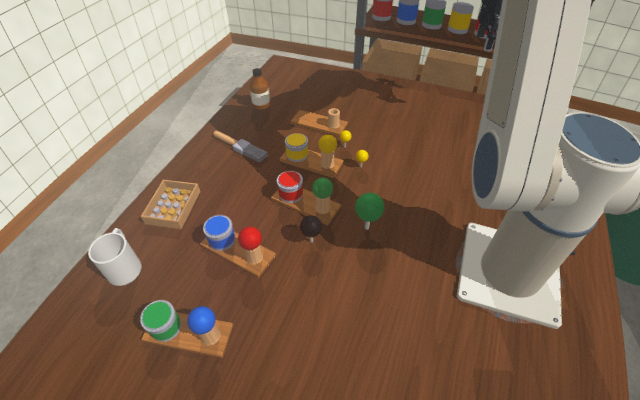

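The blue stand holds red (262,163), the green stand holds blue (181,159), the red stand holds green (338,204), and gold (404,190) is already right. The spare post is at (473,181). The look-alikes are the black ball (297,207), the big green (329,254) and two small yellows. Plan: green→spare, red→red, blue→blue, green→green.

```bash
cat >> h.py <<'E'
from scipy.spatial.transform import Rotation as R
def ray(c,uv,T=None):
    T=c['cam_to_world'] if T is None else T
    K=np.array([[c['fx'],0,c['cx']],[0,c['fy'],c['cy']],[0,0,1.]])
    p=cv2.undistortPoints(np.array([[uv]],float),K,np.array([c['k1'],0,0,0.]))[0,0]
    return T[:3,3],T[:3,:3]@np.array([p[0],p[1],1])
def onplane(c,uv,z,T=None):
    o,d=ray(c,uv,T); return o+d*(z-o[2])/d[2]
def tri(r1,r2):
    (o1,d1),(o2,d2)=r1,r2
    s=np.linalg.lstsq(np.c_[d1,-d2],o2-o1,rcond=None)[0]
    a,b=o1+s[0]*d1,o2+s[1]*d2; return (a+b)/2,np.linalg.norm(a-b)
HUE={'red':[(0,6),(174,180)],'blue':[(100,122)],'green':[(50,85)],'gold':[(22,32)]}
def blobs(im,col,amin=60):
    h=cv2.cvtColor(im,cv2.COLOR_RGB2HSV); m=0
    for a,b in HUE[col]: m=m|cv2.inRange(h,(a,150,40),(b,255,255))
    n,_,st,ce=cv2.connectedComponentsWithStats(m)
    out=[]
    for i in range(1,n):
        if st[i,4]>=amin: x,y,w,hh,a=st[i]; out.append((np.round([x+(w-1)/2,y+(hh-1)/2],1),(int(w),int(hh)),int(a)))
    return out
E
python3 - <<'E'
from h import *
import pickle
t=pickle.load(open('top.pkl','rb'));s=pickle.load(open('side.pkl','rb'))
for c in HUE:
  for n,k in(('top',t),('side',s)):
    for b in blobs(k['image'],c):
        if n=='side' and b[0][1]<60: continue
        print(c,n,*b,np.round(onplane(k,b[0],.083),4))
save('spare',np.hstack([cv2.resize(t['image'][125:210,430:510],(400,425),interpolation=2),cv2.resize(s['image'][95:180,280:360],(400,425),interpolation=2)]))
E
```

```text
red top [261.  162.5] (21, 20) 332 [0.5542 0.1709 0.083 ]
red top [346. 169.] (21, 21) 332 [ 0.5505 -0.0381  0.083 ]
red top [344. 180.] (23, 13) 63 [ 0.5224 -0.0347  0.083 ]
red side [289.  178.5] (21, 14) 240 [ 0.5485 -0.0254  0.083 ]
red side [290. 193.] (25, 15) 178 [0.5268 0.0181 0.083 ]
red side [249.5 237.5] (24, 24) 444 [0.5554 0.1669 0.083 ]
blue top [272. 129.] (21, 19) 310 [0.6429 0.1517 0.083 ]
blue top [274.5 140. ] (22, 13) 75 [0.6143 0.1429 0.083 ]
blue top [181.5 159. ] (20, 19) 308 [0.5513 0.3673 0.083 ]
blue side [216.5 225. ] (24, 19) 326 [0.6393 0.1625 0.083 ]
blue side [221.  242.5] (15, 10) 77 [0.6058 0.2    0.083 ]
blue side [201. 320.] (27, 27) 565 [0.552  0.3647 0.083 ]
green top [181.5 125. ] (20, 19) 290 [0.6398 0.3793 0.083 ]
green top [189.5 134. ] (18, 17) 86 [0.6172 0.3561 0.083 ]
green top [338. 204.] (19, 19) 290 [ 0.462  -0.0234  0.083 ]
green top [329. 254.] (27, 27) 586 [ 0.3413 -0.009   0.083 ]
green side [156. 315.] (27, 25) 515 [0.6358 0.3878 0.083 ]
gold top [406. 155.] (21, 21) 338 [ 0.5954 -0.1839  0.083 ]
gold top [401. 164.] (21, 17) 86 [ 0.5715 -0.1721  0.083 ]
gold top [404.  190.5] (21, 20) 327 [ 0.5051 -0.181   0.083 ]
gold top [441.  203.5] (15, 14) 152 [ 0.4785 -0.2706  0.083 ]
gold top [413.5 230. ] (14, 15) 154 [ 0.4102 -0.2056  0.083 ]
gold side [345.5 136. ] (12, 13) 109 [ 0.4709 -0.2307  0.083 ]
gold side [296. 139.] (19, 13) 186 [ 0.5924 -0.1715  0.083 ]
gold side [327.5 143.5] (18, 18) 260 [ 0.506  -0.1832  0.083 ]
gold side [296.5 152.5] (22, 14) 166 [ 0.5692 -0.1205  0.083 ]
gold side [361.5 155.5] (12, 12) 118 [ 0.4073 -0.1684  0.083 ]
```

View pics/spare.png

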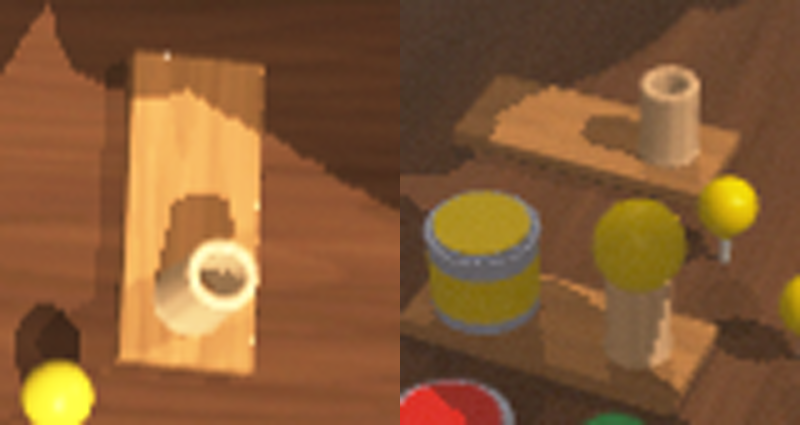

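The spare rim is at about (474.4,179.8) in the top picture and (334,111.8) in the side picture. The two views agree within about 4 mm. Next I hover over each station and take one wrist look.

```bash
cat >> h.py <<'E'
def rot(j):  # tool pointing down, jaws along world angle j
    x=np.array([0,0,-1.]);y=np.array([np.cos(j),np.sin(j),0]);return R.from_matrix(np.c_[x,y,np.cross(x,y)]).as_rotvec()
def jaw(stand_yaw):
    return stand_yaw+np.pi/2
E
python3 - <<'E'
from h import *
import pickle,json
t=pickle.load(open('top.pkl','rb'));s=pickle.load(open('side.pkl','rb'))
print('start R',np.round(R.from_rotvec(manip.get_ee_rot()).as_matrix(),2).tolist())
sp=(onplane(t,(474.4,179.8),.062)+onplane(s,(334,111.8),.062))/2
print('spare',onplane(t,(474.4,179.8),.062),onplane(s,(334,111.8),.062))
# spare board yaw from top-view edge (left long edge of board, z=.012)
a,b=onplane(t,(453.8,197),.012),onplane(t,(456.5,135.5),.012); 
g=lambda u,v,z=.083:onplane(t,u,z)*.5+onplane(s,v,z)*.5
P={'green':((.5513+.552)/2,(.3673+.3647)/2),'blue':((.5542+.5554)/2,(.1709+.1669)/2)}
so=s['image'];bs=[x for x in blobs(so,'green',30)];print(bs)
P['red']=(.462,-.0234);P['spare']=sp[:2]
tin={'green':onplane(t,(181.5,125),.069),'blue':onplane(t,(272,129),.069),'red':onplane(t,(346,169),.069)}
Q={}
for k,p in P.items():
    d=(b-a) if k=='spare' else tin[k]-np.r_[p,0]
    yaw=np.arctan2(d[1],d[0]); js=[]
    for e in(np.pi/2,-np.pi/2):
        q=manip.solve_ik([*p,.25],rot(yaw+e)); js.append((yaw+e,q))
    js=[x for x in js if x[1] is not None]
    for x in js: print(k,round(x[0],2),np.round(x[1],2))
    x=min(js,key=lambda x:abs(x[1][5])); Q[k]=[float(p[0]),float(p[1]),float(x[0])]
    print(k,np.round(Q[k],4),'tin dist',np.linalg.norm(d[:2]))
json.dump(Q,open('q.json','w'))
E
```

```text
start R [[-0.0, 0.28, -0.96], [0.0, -0.96, -0.28], [-1.0, -0.0, -0.0]]
spare [ 0.54861008 -0.35917547  0.062     ] [ 0.54730601 -0.35655949  0.062     ]
[(array([156., 315.]), (27, 25), 515)]
green 1.77 [ 0.57  0.48  1.55 -0.    1.12 -1.2 ]
green -1.37 [0.57 0.48 1.55 0.   1.12 1.94]
green [0.5516 0.366  1.7697] tin dist 0.09551016567291692
blue 1.41 [ 0.27  0.36  1.73 -0.    1.05 -1.14]
blue -1.73 [0.27 0.36 1.73 0.   1.05 2.  ]
blue [0.5548 0.1689 1.4129] tin dist 0.09478963089562858
red 1.41 [-0.08  0.19  1.98 -0.    0.97 -1.48]
red -1.73 [-0.08  0.19  1.98 -0.    0.97  1.66]
red [ 0.462  -0.0234  1.4084] tin dist 0.09388513625008606
spare 1.53 [-0.6   0.47  1.56 -0.    1.11 -2.12]
spare -1.62 [-0.6   0.47  1.56  0.    1.11  1.02]
spare [ 0.548  -0.3579 -1.6162] tin dist 0.16954063534731528
```

```bash
cat >> h.py <<'E'
def wrist():
    p,r=manip.get_position(),manip.get_ee_rot()
    c=manip.camera('wrist'); T=np.eye(4);T[:3,:3]=R.from_rotvec(r).as_matrix();T[:3,3]=p
    return c,T@c['mount']
E
python3 - <<'E'
from h import *
import json
Q=json.load(open('q.json'));Q['spare'][2]=1.1
ims=[]
for k,col in(('spare',None),('red','green'),('blue','red'),('green','blue')):
    p=Q[k]; manip.move_to([p[0],p[1],.25],rot(p[2])); manip.hold(.2)
    c,T=wrist(); ims.append(c['image'])
    if k=='spare': np.savez('w.npz',T=T,**{x:c[x] for x in('fx','fy','cx','cy','k1')})
    if col:
        for b in blobs(c['image'],col,500): print(k,*b,np.round(onplane(c,b[0],.083,T),4),np.round(p,4))
    print(manip.get_time())
json.dump(Q,open('q.json','w'))
save('w1',cv2.resize(np.vstack([np.hstack(ims[:2]),np.hstack(ims[2:])]),(800,500),interpolation=cv2.INTER_AREA))
save('w_spare',ims[0])
E
```

```text
2.0333
red [316.5  61.5] (70, 70) 2106 [ 0.3444 -0.0094  0.083 ] [ 0.462  -0.0234  1.4084]
red [323.  184.5] (47, 46) 693 [ 0.4614 -0.0225  0.083 ] [ 0.462  -0.0234  1.4084]
red [625.5 257.5] (28, 46) 836 [0.6018 0.3047 0.083 ] [ 0.462  -0.0234  1.4084]
3.5833
blue [323.5 185.5] (48, 48) 1747 [0.5547 0.1693 0.083 ] [0.5548 0.1689 1.4129]
blue [166.  201.5] (45, 50) 634 [0.5453 0.0012 0.083 ] [0.5548 0.1689 1.4129]
blue [142.5 211. ] (48, 45) 1605 [ 0.5515 -0.0273  0.083 ] [0.5548 0.1689 1.4129]
4.6917
green [323. 185.] (47, 47) 1646 [0.5514 0.3657 0.083 ] [0.5516 0.366  1.7697]
green [150.5 213.5] (46, 46) 688 [0.6186 0.1896 0.083 ] [0.5516 0.366  1.7697]
green [127.  226.5] (47, 44) 1549 [0.639  0.1645 0.083 ] [0.5516 0.366  1.7697]
5.75
```

View pics/w1.png

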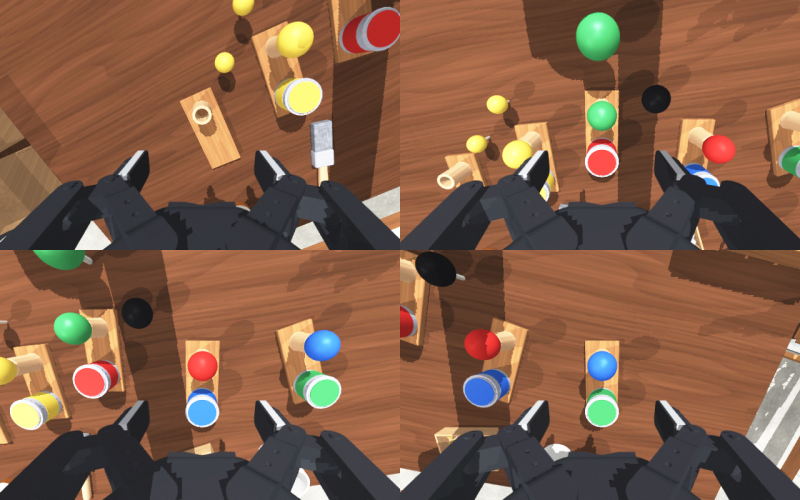

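View pics/w_spare.png

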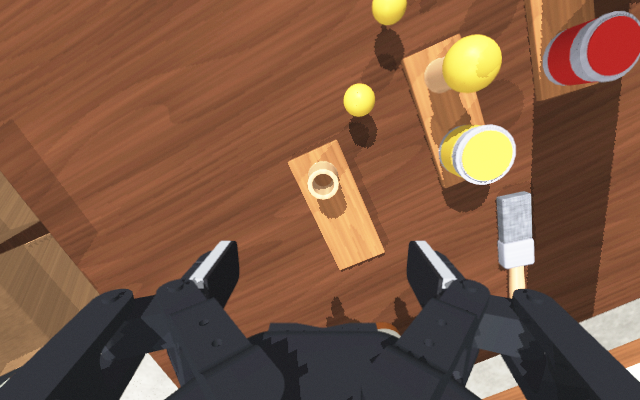

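All wrist looks agree with the fixed cameras within 1 mm, and the spare rim is at (323,182), as expected. First move: green to the spare stand.

```bash
cat >> h.py <<'E'
import json
ZG=.085; ZT=.25
def F(): return np.array(manip.get_contact_force())
def pick(k):
    x,y,j=json.load(open('q.json'))[k]
    manip.move_to([x,y,ZT],rot(j)); manip.command_gripper(.068,20)
    manip.servo_line([x,y,ZG],rate=.12); f0=F()
    manip.command_gripper(.03,20); print('pick',k,'w',manip.get_width(),'dF',np.round(F()-f0,2))
    manip.servo_line([x,y,ZG+.03],rate=.05); manip.servo_line([x,y,ZT],rate=.15)
    print(' lifted w',manip.get_width(),'t',manip.get_time())
def lower(k):
    x,y,j=json.load(open('q.json'))[k]
    manip.move_to([x,y,ZT],rot(j)); manip.servo_line([x,y,ZG+.06],rate=.15)
    manip.servo_line([x,y,ZG+.004],rate=.05); manip.hold(.2); f0=F(); z=ZG+.004; L=[]
    while z>ZG-.004:
        z-=.0005; manip.servo_line([x,y,z],rate=.02); manip.hold(.05); d=F()-f0; L.append(round(float(d[2]),2))
        if abs(d[2])>.8: break
    print('lower',k,'z',round(z,4),L,'w',manip.get_width())
def release(k):
    x,y,j=json.load(open('q.json'))[k]
    manip.command_gripper(.068); manip.servo_line([x,y,ZT],rate=.15); print(' t',manip.get_time())
E
python3 - <<'E'
from h import *
T=np.load('w.npz'); c={k:float(T[k]) for k in('fx','fy','cx','cy','k1')}
print(onplane(c,(323.5,182.5),.062,T['T']),json.load(open('q.json'))['spare'])
pick('red'); c,_=wrist(); save('held1',c['image'])
E
```

```text
[ 0.54918858 -0.3574663   0.062     ] [0.5479580438786267, -0.3578674801343131, 1.1]
pick red w 0.048680098857739294 dF [-0.94 -1.16  5.52]
 lifted w 0.04872774739546724 t 11.1833
```

View pics/held1.png

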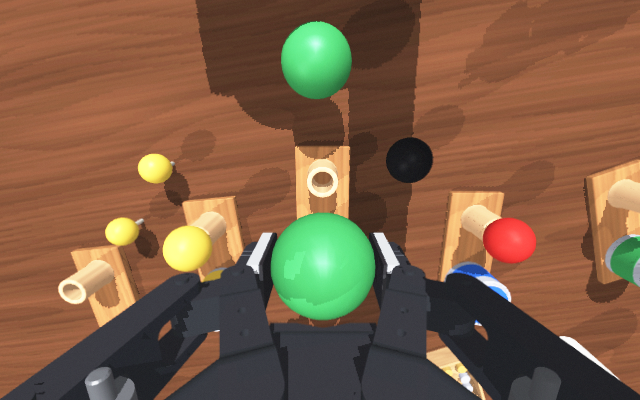

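Green is held upright and centred at (323,266), and the red stand's post is free at (322,182). I'll work out how deep the ball sits in the pads, then lower it on the spare.

```bash
python3 - <<'E'
from h import *
c,T=wrist()
for b in blobs(c['image'],'green',3000):
    o,d=ray(c,b[0],c['mount']); print(b,'ball in tool (on z=0):',np.round(o+d*(-o[2]/d[2]),4))
lower('spare')
c,T=wrist(); save('low1',c['image']); s=manip.camera('side')['image']; 
save('low1',np.vstack([cv2.resize(c['image'][100:350,150:500],(560,400)),cv2.resize(s[70:190,250:430],(560,200),interpolation=2)[:200]]))
E
```

```text
(array([322.5, 265.5]), (104, 106), 5765) ball in tool (on z=0): [0.0021 0.0011 0.    ]
lower spare z 0.087 [0.59, 0.08, 0.71, 1.19] w 0.04914461928784812
```

View pics/low1.png

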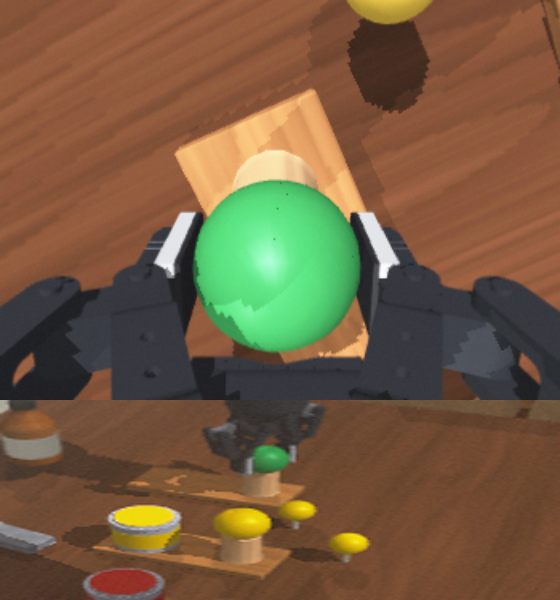

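The ball is over the post with its stem in the hole. The force reading is noisy, so I'll continue down to a clear contact and then release.

```bash
sed -i 's/d\[2\])>.8/d[2])>2.5/' h.py; python3 - <<'E'
from h import *
x,y,j=json.load(open('q.json'))['spare']; z=.087;f=[];
while z>.082:
    z-=.0005; manip.servo_line([x,y,z],rate=.02); manip.hold(.05); f.append(round(float(F()[2]),2))
    if f[-1]-f[0]>2.5: break
print(z,f,manip.get_width())
release('spare')
c,T=wrist(); ims=[c['image'][60:320,180:460]]
for b in blobs(c['image'],'green',500): print(b[0],b[1],onplane(c,b[0],.083,T))
pick('blue')
c,T=wrist()
for b in blobs(c['image'],'red',3000):
    o,d=ray(c,b[0],c['mount']); print(b[0],b[1],'in tool:',np.round(o+d*(-o[2]/d[2]),4))
save('s2',np.hstack(ims+[c['image'][60:320,180:460]]))
E
```

```text
0.08549999999999999 [5.16, 6.88, 7.74] 0.04901243757122748
 t 18.675
[322.  189.5] (47, 46) [ 0.5503533  -0.35872113  0.083     ]
pick blue w 0.04868647492708557 dF [-0.87 -0.17  4.77]
 lifted w 0.04847926390334603 t 24.475
[322.5 265.5] (106, 108) in tool: [0.0021 0.0011 0.    ]
```

View pics/s2.png

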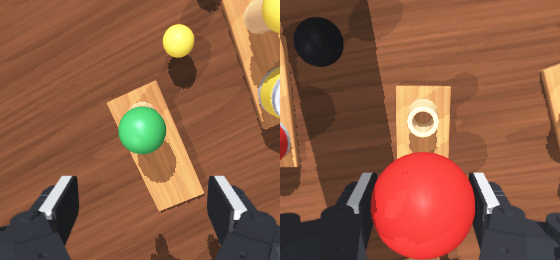

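Green is seated on the spare stand, and red is held with the blue stand's post empty. Next: red→red and blue→blue.

```bash
python3 - <<'E'
from h import *
Q=json.load(open('q.json')); Q['spare'][:2]=[.5495,-.3583]; json.dump(Q,open('q.json','w'))
lower('red'); release('red')
c,T=wrist(); ims=[c['image'][60:320,180:460]]
for b in blobs(c['image'],'red',500): print(b[0],b[1],onplane(c,b[0],.083,T))
pick('green')
c,T=wrist(); ims.append(c['image'][60:320,180:460])
for b in blobs(c['image'],'blue',3000):
    o,d=ray(c,b[0],c['mount']); print(b[0],b[1],'in tool:',np.round(o+d*(-o[2]/d[2]),4))
save('s3',np.hstack(ims))
E
```

```text
lower red z 0.0855 [0.23, -0.07, 1.19, 0.76, -0.22, 1.62, 4.72] w 0.048929468784491774
 t 31.375
[322.5 186.5] (48, 48) [ 0.4619356  -0.02254807  0.083     ]
[322. 261.] (45, 41) [ 0.5464379  -0.03693836  0.083     ]
pick green w 0.04898740771631684 dF [-0.3   0.27  4.3 ]
 lifted w 0.04894185755846688 t 36.75
[322.5 265.5] (106, 108) in tool: [0.0014 0.0012 0.    ]
```

View pics/s3.png

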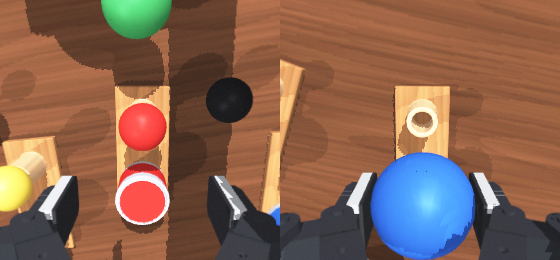

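Red is seated on the red stand and blue is held straight. Now blue→blue, then green from the spare to green.

```bash
python3 - <<'E'
from h import *
lower('blue'); release('blue')
c,T=wrist()
for b in blobs(c['image'],'blue',500): print(b[0],b[1],onplane(c,b[0],.083,T))
pick('spare')
c,T=wrist(); save('s4',c['image'])
for b in blobs(c['image'],'green',3000):
    o,d=ray(c,b[0],c['mount']); print(b[0],b[1],'in tool:',np.round(o+d*(-o[2]/d[2]),4))
E
```

```text
lower blue z 0.085 [-0.01, -0.74, -0.23, -0.34, 0.68, -0.05, 1.61, 5.35] w 0.04864197915885349
 t 43.9
[323.  186.5] (47, 48) [0.55469754 0.16997823 0.083     ]
[322. 261.] (45, 41) [0.63910219 0.15546706 0.083     ]
pick spare w 0.04869808317901209 dF [ 0.14 -1.56  2.6 ]
 lifted w 0.04949476037433781 t 49.7
[322.5 269.5] (104, 106) in tool: [-0.0011  0.0009  0.    ]
```

View pics/s4.png

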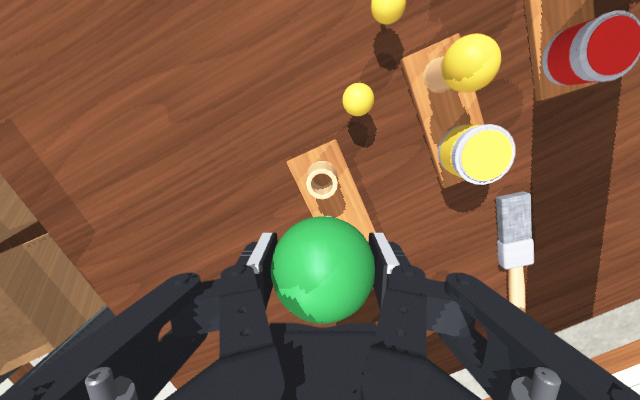

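Green is held a few mm differently in the pads. I'll check the stem from the side camera just above the green post before inserting.

```bash
sed -i 's/ZG-.004/ZG-.006/' h.py; python3 - <<'E'
from h import *
x,y,j=json.load(open('q.json'))['green']
manip.move_to([x,y,ZT],rot(j)); manip.servo_line([x,y,.155],rate=.15); manip.hold(.2)
s=manip.camera('side')['image']; save('s5',cv2.resize(s[230:370,120:290],(680,560),interpolation=2)); print(manip.get_time())
E
```

```text
53.35
```

View pics/s5.png

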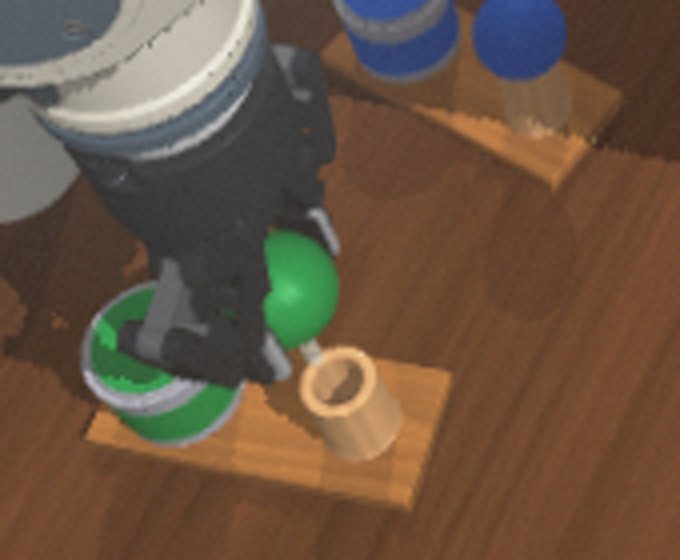

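The stem points at the hole within a few mm, and the clearance is ±8 mm. I'll lower it with force checks along the way.

```bash
python3 - <<'E'
from h import *
x,y,j=json.load(open('q.json'))['green']; f0=F(); ok=True
for z in np.arange(.130,.0885,-.005):
    manip.servo_line([x,y,z],rate=.05); d=F()-f0
    if np.linalg.norm(d)>3: print('contact',z,d); ok=False; break
if ok:
    while z>.078:
        z-=.0005; manip.servo_line([x,y,z],rate=.02); manip.hold(.05); d=F()-f0
        if d[2]>2.5: break
    print('z',z,d,manip.get_width())
s=manip.camera('side')['image']; save('s6',cv2.resize(s[230:370,120:290],(680,560),interpolation=2)); print(manip.get_time())
E
```

```text
z 0.08599999999999997 [-1.52933659 -0.31045304  4.8663019 ] 0.04881831598421322
58.45
```

View pics/s6.png

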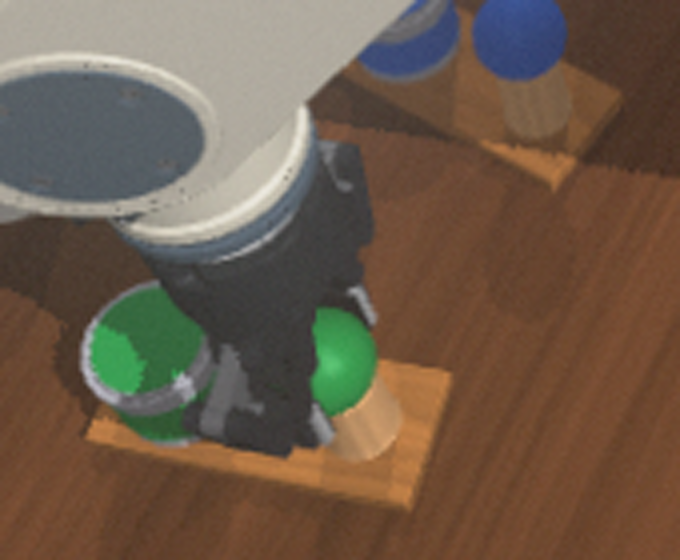

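The ball rests on the rim with the stem inside (contact at z=0.086). I'll release, back off clear, and check everything.

```bash
python3 - <<'E'
from h import *
release('green'); c,T=wrist()
for b in blobs(c['image'],'green',500): print(b[0],b[1],onplane(c,b[0],.083,T))
manip.set_joints([-1.308,0.423,1.63,0,1.089,-0.019]); manip.hold(.3)
t=manip.camera('top');s=manip.camera('side')
for k in HUE:
  for n,q in(('top',t),('side',s)): print(k,n,[np.round(onplane(q,b[0],.083)[:2],3).tolist() for b in blobs(q['image'],k,200) if b[0][1]>60])
save('end',np.vstack([cv2.resize(t['image'][100:280,140:500],(720,300),interpolation=2),cv2.resize(s['image'][90:380,100:448],(360,300))[:, :].repeat(2,axis=1)])); print(manip.get_time())
E
```

```text
t 60.0167
[322. 186.] (47, 47) [0.55108928 0.36604338 0.083     ]
red top [[0.55, -0.038], [0.462, -0.022]]
red side [[0.548, -0.024], [0.463, -0.025]]
blue top [[0.643, 0.152], [0.556, 0.17]]
blue side [[0.639, 0.163], [0.555, 0.167]]
green top [[0.64, 0.379], [0.551, 0.367], [0.341, -0.009]]
green side [[0.636, 0.388], [0.551, 0.362]]
gold top [[0.595, -0.184], [0.505, -0.181]]
gold side [[0.506, -0.183]]
64.075
```

View pics/end.png

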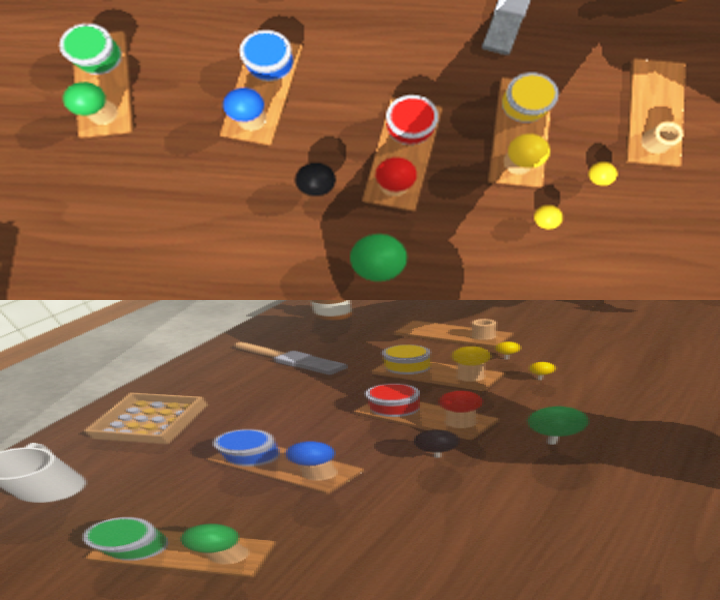

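All four balls are on their own stands, the spare is empty, and the look-alikes are untouched.

```bash
python3 -c "
from rig import manip
manip.sign_off()"
```

```text
the job is handed in; nothing more can be done
```

All four balls are on the stands of their own colour, stem down, and the spare stand is empty. I handed the job in at about 64 s on the robot's clock.

- **Moves:** I parked green on the spare stand, moved red to the red stand, blue to the blue stand, then green to the green stand. Gold was already right, so I left it. Each ball was lowered until I felt light contact of about 5 N, or about 2.6 N when parking green, and then released.
- **Last checks:** The top and side cameras, and the wrist camera over the three moved balls, put every ball within about 5 mm of its post's axis. The look-alikes (black, big green and the two small yellows) were not moved.
- **Things that disagreed:**
  - The contact-force reading was noisy, so the first lowering paused 1.5 mm early and I continued it.
  - Green sat about 2 mm off my first estimate of the spare post, and about 3 mm differently in the pads when I picked it up again. The side camera showed its stem in line with the hole before I inserted it, and it seated normally.

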